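# Hold a press plate flush on a tilted glue-up stage

## Robot

A 6-joint arm with a two-finger parallel gripper is mounted at the origin on the work surface. World frame = base frame: x ahead of the robot, y to its left, z up, the work surface at z = 0. Lengths are in m, angles in rad, forces in N, time in s.
With the tool pointing down it reaches from about 0.3 to 0.75 m from the base axis. Payload 8.5 kg.
Tool frame: the origin (TCP) lies between the finger pads, 19 mm behind the fingertips; this is the grasp point; z points along the fingers, y is the line along which they close (so a half turn about z gives the same grasp; the last joint's range is limited). The gripper opens to 88 mm and grips with 3 to 60 N. Pads are 18 mm wide; open, the fingers measure 123 mm over their backs; the gripper's body (75 mm by 187 mm) begins 45 mm behind the grasp point.
Start: joints at [-1.351, 0.381, 1.297, -0, 1.464, -0.215], TCP at [0.232, -0.499, 0.257] pointing down, gripper open.
Joint ranges: [-3.11, 3.11], [-0.89, 2.33], [0.22, 2.48], [-1.42, 4.56], [0.17, 2.85], [-2.88, 2.88]. Speed limits (rad/s): [2.39, 2.39, 3.14, 3.14, 3.14, 3.14].

## Interface

Orientations are given as [roll, pitch, yaw] about the fixed x, y, z axes, in that order (R = Rz(yaw) Ry(pitch) Rx(roll)).
In Python, from station import arm, optics, spotter gives the robot as it stands.
- The arm moves only by the shell command python3 -m jog 'ROWS' [FORCE]. ROWS is text: rows parted by semicolons, each of 5 numbers parted by spaces: the shift along the world's x, y, z in units of 0.1 m (1.0 is 0.1 m), then the turn about the world's z in units of pi rad (1.0 is pi rad), then the opening, from -1 (shut) to 1 (fully open). In form: tx ty tz spin grip; .... A call has 1 to 20 rows; each row is the pose to reach, as a shift and turn from the pose commanded when the call began, turning the shorter way round; what a row does not reach only later rows make up. A row lasts 1/10 s, in which the tool goes at most 50 mm and 8.59 degrees, less where a joint would pass 70% of its speed; a pose out of reach is approached as far as the arm can. A call with a number of a shift or a turn outside -1 to 1 is refused whole. A call with a gripper value outside its range is refused whole. The fingers move at their own pace and stop on an object; FORCE is the grip in N (left out, the last holds). Time passes only in rows, so rows that repeat a pose let the fingers close. It gives the time, the measured TCP pose, the force, the opening and the grip force at its end, in the units of the state.
- arm.read_state(): the state, without advancing time (a new reading comes with each control period).
- optics.grab_frame(name): name is "side" or "top" or "wrist"; returns a dict with "color" (480x640x3 uint8, blue, green, red), "K" (3x3 intrinsics, pixels), "pose" (4x4, takes a point from camera to world coordinates). Camera axes: x right, y up, looking along -z (the intrinsics and any distortion apply to the point x, -y, -z); pixel columns grow to the right and rows downward; lengths in m; the calibration is good to about 2 mm. A picture is of the moment at which its call begins. There is no depth.
- arm.sign_off(): hands the job in; it is judged then, once.
Trained networks look in the newest picture that a camera, given by its name, has taken for a name from the list of things; names that differ only in an ending like _2 or _b are one class to them, and where a whole thing is asked for, a point or a joint stands for the part that bears it (a point fixed in the world has none). Each returns a list of dicts, best first, with "confidence" (0 to 1); they miss things now and then, are a little off and sometimes report something else, mostly with a low value. They report only what shows in the picture. A call takes as long as a camera call. They do not tell look-alikes from the thing itself.
- spotter.look_for(camera, query): "extent" ([centre column, centre row, width, height] in pixels, round what is visible of it).
- spotter.landmark_of(camera, query): "position" ([column, row] in pixels: a listed point, or the origin of a listed thing).
The state is a dict: "time": time; "joints": joint angles; "qd": joint speeds; "tau": joint torques, N m; "ee_pos": TCP position; "orientation": TCP orientation; "wrist_force": force on the tool from outside, world axes, zero at the start; "torque": the same for the moment, N m; "gripper_width": opening from 0.0 (shut) to 1.0 (fully open); "finger_force": force on a finger pad.
Only numpy, scipy, OpenCV 4.12 (cv2) and the standard library are available. Lean on these libraries where they do the work, as an engineer would, in place of code of your own. Each camera call takes 0.05 s, during which the arm holds its last target. There are 200 camera calls.

## Task

Pick up the rectangular press plate by its wooden grip bar and lay it on the sloped face of the small tilting stage, midway between the two side stops and in the middle of the face, tilted to match the slope so that its whole underside sits flush. Press it lightly against the face and finish like that, still gripping the bar and pressing: do not let go. Leave the stage's tilt and everything else on the table as they are.

Things in the scene. Friction and masses are not known exactly. Their poses are not given: they have to be found in the camera images.
- press_plate: rectangular press plate: flat bare aluminium, 84 (its x) by 76 (its y) by 6 mm thick, with a wooden grip bar standing on its middle: 56 mm long along x, 14 mm thick along y, top 51 mm above the underside. Loose, 0.15 to 0.27 kg; starts flat on the table, bar up. Origin: centre of the underside; z points out on the bar side. Both ways round are alike
- grip (a point): point inside the grip bar of the press plate, 36 mm above the underside's centre; a good place for the TCP, with the fingers closing along the plate's y. At the end the TCP must be within 28 mm of it
- stage: the fixed base of the tilting stage, a painted grey block 150 x 150 x 18 mm on the table; origin: centre of its underside, x points level towards the raised end of the face
- face_centre (a point): centre of the top side of the sloped face: a flat bare aluminium plate 116 mm long (x, up the slope), 130 mm wide (y, level), low edge nearest the robot; z points out, square to the face. Two steel side stops, bars 100 mm long along x, 8 mm wide, 6 mm proud, have inner sides 50 mm either side of this point in y: 12 mm gap each side of a centred press plate laid with its x along the face's x
- stage_tilt (a joint): tilt of the face from level, rad, 0.22 to 0.52; set before the start, not to be changed; the hinge is along the low edge and stiff: it holds under a push of 25 N anywhere on the face
- face_top (a point): middle of the top edge of the sloped face, on its surface, 58 mm up the slope from the face's centre
- round_plate: bystander, not to be used: round wooden press plate, 72 mm across, with a knob, 48 mm tall; origin under its centre
- glue: bystander: white glue bottle, 52 mm across, 140 mm tall; origin under its centre
- screw_jar: bystander: glass screw jar with steel lid, 56 mm across, 70 mm tall; origin under its centre
- tape: bystander: cardboard ring of a tape roll, 60 mm across, 22 mm tall; origin under its centre
- driver: bystander: screwdriver lying on the table, handle black; origin under its middle
- blade_case: bystander: flat white blade case with a round steel blade, 110 x 110 x 8 mm; origin under its centre
- tin: bystander: steel tin, 60 mm across, 50 mm tall; origin under its centre
Things that resemble listed ones, but are neither listed nor needed, are in the scene too. Of the things shaped like the stage, the grey one is meant.

How it is judged:
By the outcome, as a careful person would: the job done as asked, in the order asked, and still so for the second after the job is handed in, while the arm keeps its last pose, push and grip.
It also fails if it takes over 42 s, if anything falls off the work surface, if the arm or the gripper's body presses on something with over 40 N, if the wrist force passes 120 N, or if a joint passes its speed limit or range.

## Working session

There is one attempt and no reset: what is moved stays moved. The work goes in short steps, Python scripts to look and compute and a shell command to move; the robot and the scene stay as the last step left them, time stands still between calls to the robot, and variables do not carry over. Pictures are saved under pics/ and viewed, at most 11 in all, crops included, and the job is handed in when it is done.

```bash
mkdir -p pics; ls; cat > h.py <<'E'
import numpy as np, cv2
from station import arm, optics, spotter
def grab(c):
    f=optics.grab_frame(c); return f
def ray(f,p):
    K=f["K"];T=np.array(f["pose"]);d=np.linalg.inv(K)@np.array([p[0],p[1],1.]);d=T[:3,:3]@(d*[1,-1,-1]);return T[:3,3],d/np.linalg.norm(d)
def onz(f,p,z=0.):
    o,d=ray(f,p);return o+d*(z-o[2])/d[2]
def tri(obs):
    A=np.zeros((3,3));b=np.zeros(3)
    for f,p in obs:
        o,d=ray(f,p);M=np.eye(3)-np.outer(d,d);A+=M;b+=M@o
    return np.linalg.solve(A,b)
def proj(f,X):
    T=np.array(f["pose"]);c=T[:3,:3].T@(np.array(X)-T[:3,3]);c=c*[1,-1,-1];u=f["K"]@c;return u[:2]/u[2]
E
python3 - <<'E'
from h import *
np.set_printoptions(precision=3,suppress=True)
ims=[]
for c in("top","side","wrist"):
    f=grab(c);cv2.imwrite(f"pics/{c}0.png",f["color"]);print(c,{k:np.shape(v) for k,v in f.items()},np.array(f["pose"])[:3].tolist())
    for q in("press_plate","stage","round_plate"):
        print(q,[(np.round(r["extent"]),round(r["confidence"],2)) for r in spotter.look_for(c,q)][:4])
    for q in("press_plate","grip","stage","face_centre","face_top"):
        for r in spotter.landmark_of(c,q)[:3]: print(q,np.round(r["position"],1),round(r["confidence"],2),onz(f,r["position"]))
print(arm.read_state())
E
```

```text
pics
top {'color': (480, 640, 3), 'K': (3, 3), 'pose': (4, 4)} [[-0.0035435365339602743, 0.9971654623323182, -0.07515639746825784, 0.43833178037467213], [-0.9999266768975039, -0.0044035598722872715, -0.011280491530313005, -0.011819240945779907], [-0.011579472248197248, 0.07511091393416434, 0.997107951242205, 1.225957216063284]]
press_plate [(array([220., 229.,  48.,  49.]), 0.98)]
stage [(array([247., 337.,  90.,  88.]), 0.97), (array([413., 247.,  79.,  88.]), 0.66), (array([436., 341.,  94.,  66.]), 0.6)]
round_plate [(array([399., 149.,  30.,  34.]), 0.71)]
press_plate [220.6 227.7] 0.96 [0.54  0.238 0.   ]
grip [214.4 229.9] 0.93 [0.535 0.252 0.   ]
stage [414.6 246.2] 0.76 [ 0.495 -0.208  0.   ]
stage [432.4 353.6] 0.74 [ 0.253 -0.244  0.   ]
face_centre [438.1 356.7] 0.92 [ 0.246 -0.257  0.   ]
face_centre [245.7 336.9] 0.63 [0.291 0.178 0.   ]
face_centre [415.4 245.4] 0.58 [ 0.497 -0.21   0.   ]
face_top [425.6 223.6] 0.82 [ 0.547 -0.234  0.   ]
face_top [259.5 312.2] 0.74 [0.347 0.147 0.   ]
face_top [450.9 329.1] 0.72 [ 0.308 -0.287  0.   ]
side {'color': (480, 640, 3), 'K'
[... 1401 characters left out ...]
23875, -0.2887178523986728, 0.9574133519395891, 0.38405942055070486]]
press_plate []
stage [(array([ 96.,  90., 192., 179.]), 0.88)]
round_plate []
stage [72.1 56.6] 0.84 [ 0.261 -0.249  0.   ]
face_centre [39.1 47.4] 0.87 [ 0.256 -0.221  0.   ]
{'time': 1.35, 'joints': array([-1.351,  0.381,  1.297,  0.   ,  1.464, -0.215]), 'qd': array([-0.   , -0.001,  0.001, -0.001,  0.001, -0.002]), 'tau': array([ -0.   , -43.779, -22.473,   0.071,   0.031,  -0.   ]), 'ee_pos': array([ 0.232, -0.499,  0.257]), 'orientation': array([-3.142, -0.   ,  0.435]), 'wrist_force': array([-0.077, -0.724,  0.286]), 'torque': array([-0.042,  0.025, -0.   ]), 'finger_force': 0.0, 'gripper_width': 1.0000561176486509}
```

View pics/top0.png

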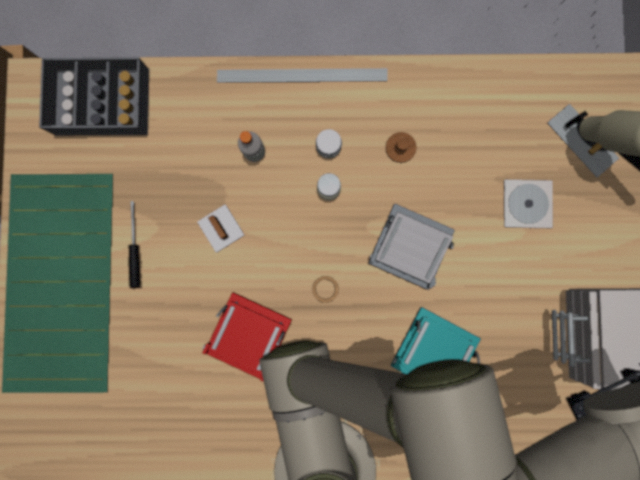

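View pics/side0.png

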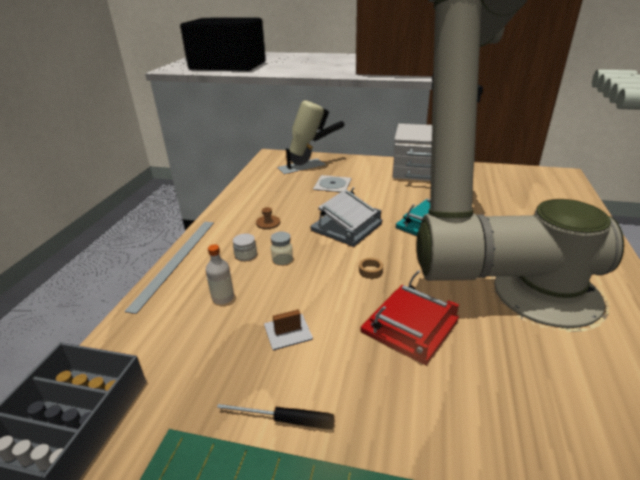

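Candidates: the rectangular plate with a bar at top-pixel (220,229), against the round plate with a knob at (400,148) and the blade case at (529,203). Stages are grey (413,247), red (247,337) and teal (436,341). By the description I choose (220,229) and the grey stage, and check both in one close crop.

```bash
python3 - <<'E'
from h import *
a=cv2.imread("pics/top0.png");s=cv2.imread("pics/side0.png")
r=lambda i,x,y,w,h:cv2.resize(i[y:y+h,x:x+w],(400,300),interpolation=cv2.INTER_CUBIC)
cv2.imwrite("pics/crop1.png",np.vstack([np.hstack([r(a,172,190,100,75),r(a,360,197,100,75*1) if 0 else r(a,354,196,128,96)]),np.hstack([r(s,240,295,100,75),r(s,298,180,100,75)])]))
E
```

```text
(no output)
```

View pics/crop1.png

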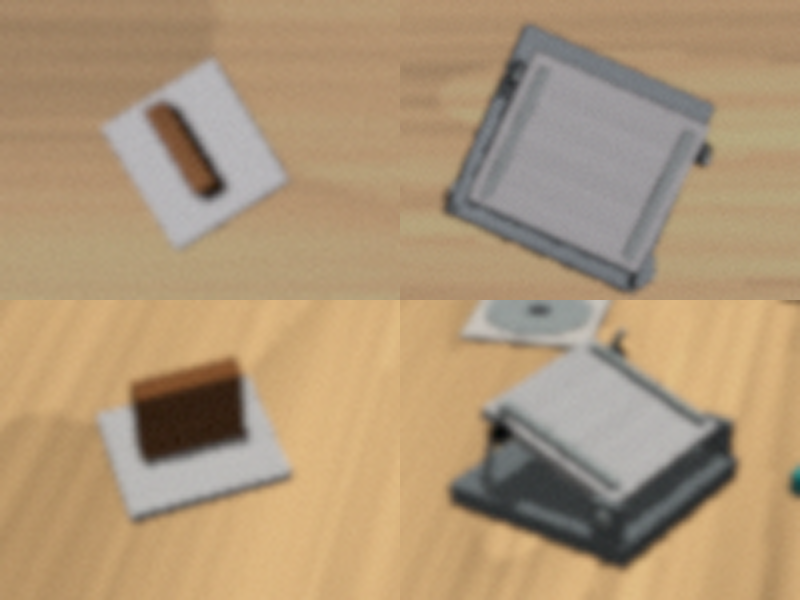

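The top crops show the bare plate with the wooden bar (bar from about (211,218) to (225,237)). They also show the grey stage, its high edge at (396,213)-(453,235) and its low edge towards the robot. In the side view the raised end is to the left, facing +x. Now I fit both poses.

```bash
cat > fit.py <<'E'
from h import *
from scipy.optimize import least_squares as LS
def pts(p,L,W,tilt):  # p=x,y,z centre, yaw
    c,s=np.cos(p[3]),np.sin(p[3]);ct,st=np.cos(tilt),np.sin(tilt)
    X=np.array([c*ct,s*ct,st]);Y=np.array([-s,c,0]);o=np.array(p[:3])
    return [o+a*L/2*X+b*W/2*Y for a,b in((1,1),(1,-1),(-1,-1),(-1,1))]
E
python3 - <<'E'
from fit import *
np.set_printoptions(precision=4,suppress=True)
ft,fs=grab("top"),grab("side")
T=np.array([(396.2,212.6),(453.2,235),(429.8,281.8),(376.4,261.6)]);S=np.array([(318.5,207.5),(344.25,191.75),(382.25,211.25),(351,230)])
def r(p,fr): return np.concatenate([[proj(f,x)-o for x,o in zip(pts(p[:4],.116,.130,p[4]),O)] for f,O in fr]).ravel()
for fr in([(ft,T)],[(fs,S)],[(ft,T),(fs,S)]):
    q=LS(r,[.5,-.2,.06,-.45,.4],args=(fr,),x_scale=[.01,.01,.01,.05,.05]);print("face",q.x,np.sqrt(np.mean(q.fun**2)))
# plate: bar dir at +33deg ; order (+x+y),(+x-y),(-x-y),(-x+y)
T=np.array([(197.25,221.75),(224.75,204.5),(243.75,235),(216.5,252.25)]);S=np.array([(264.25,323),(301.2,313.75),(313,338),(273.5,350)])
def r2(p,fr): return np.concatenate([[proj(f,x)-o for x,o in zip(pts([p[0],p[1],.006,p[2]],.084,.076,0),O)] for f,O in fr]).ravel()
for fr in([(ft,T)],[(fs,S)],[(ft,T),(fs,S)]):
    q=LS(r2,[.54,.24,.56],args=(fr,),x_scale=[.01,.01,.05]);print("plate",q.x,np.sqrt(np.mean(q.fun**2)))
for f,O in((ft,T),(fs,S)): print([onz(f,x,.006)[:2] for x in O])
# bar top ends in top crop -> angle
a,b=onz(ft,(172+158/4,190+107/4),.051),onz(ft,(172+205/4,190+190/4),.051);print(a,b,(a+b)/2,np.arctan2(*(a-b)[1::-1]))
E
```

```text
face [ 0.489  -0.197   0.0548 -0.3839  0.3197] 0.6656780064851388
face [ 0.4796 -0.154   0.0823 -0.4597  0.2209] 1.4081828519609036
face [ 0.4882 -0.1965  0.0584 -0.4053  0.2699] 1.4679342728913345
plate [0.538  0.2367 0.5645] 0.3482544653208266
plate [ 0.5377  0.239  -1.0044] 1.2258663272719543
plate [ 0.5388  0.2372 -0.2147] 13.248064042057848
[array([0.5534, 0.2905]), array([0.593 , 0.2277]), array([0.5225, 0.1833]), array([0.4832, 0.2454])]
[array([0.5931, 0.2275]), array([0.5242, 0.1846]), array([0.4822, 0.2488]), array([0.5502, 0.2955])]
[0.5602 0.2479 0.051 ] [0.514  0.2214 0.051 ] [0.5371 0.2347 0.051 ] 0.5221931476511554
```

```bash
python3 -m jog '0.22 0.5 0 0.01 1;0.44 1 0 0.02 1;0.44 1 0 0.02 1'; for i in 1 2 3 4 5 6; do :; done
python3 -m jog '0.22 0.5 0 0.02 1;0.44 1 0 0.02 1;0.44 1 0 0.02 1'
python3 -m jog '0.22 0.5 0 0 1;0.44 1 0 0 1;0.44 1 0 0 1'
python3 -m jog '0.22 0.5 0 0 1;0.44 1 0 0 1;0.44 1 0 0 1'
python3 -m jog '0.22 0.5 0 0 1;0.44 1 0 0 1;0.44 1 0 0 1'
python3 -m jog '0.22 0.5 0 0 1;0.44 1 0 0 1;0.44 1 0 0 1'
python3 -m jog '0.21 0.5 0 0 1;0.42 1 0 0 1;0.42 1 0 0 1'
python3 -m jog '0 0.36 -0.5 0 1;0 0.36 -0.8 0 1;0 0.36 -0.8 0 1;0 0.36 -0.8 0 1'
python3 - <<'E'
from fit import *
np.set_printoptions(precision=4,suppress=True)
f=grab("wrist");cv2.imwrite("pics/w1.png",f["color"])
print([proj(f,x) for x in pts([.538,.237,.006,.565],.084,.076,0)],[proj(f,x) for x in pts([.538,.237,.051,.565],.056,.014,0)])
for q in("press_plate","grip"):print([(r["position"],r["confidence"],onz(f,r["position"],.036*(q=="grip"))) for r in spotter.landmark_of("wrist",q)])
E
```

```text
time: 1.75
ee_pos: [0.2769, -0.3951, 0.2578]
orientation: [-3.141, -0.001, 0.501]
wrist_force: [0.8, -0.5, 0.4]
gripper_width: 0.997
finger_force: 0.0
time: 2.05
ee_pos: [0.3206, -0.2956, 0.2578]
orientation: [-3.141, -0.001, 0.563]
wrist_force: [-0.6, -0.1, -1.7]
gripper_width: 0.998
finger_force: 0.0
time: 2.35
ee_pos: [0.3646, -0.1961, 0.2577]
orientation: [3.141, -0.001, 0.564]
wrist_force: [0.0, 1.2, 0.7]
gripper_width: 1.003
finger_force: 0.0
time: 2.65
ee_pos: [0.4088, -0.0964, 0.2576]
orientation: [3.141, -0.001, 0.564]
wrist_force: [0.3, -0.1, -1.3]
gripper_width: 0.998
finger_force: 0.0
time: 2.95
ee_pos: [0.4531, 0.0033, 0.2574]
orientation: [3.141, -0.001, 0.564]
wrist_force: [-0.0, 0.2, 0.1]
gripper_width: 0.997
finger_force: 0.0
time: 3.25
ee_pos: [0.4974, 0.103, 0.2571]
orientation: [3.142, -0.0, 0.563]
wrist_force: [0.3, -0.3, 0.5]
gripper_width: 0.998
finger_force: 0.0
time: 3.55
ee_pos: [0.5394, 0.2028, 0.2567]
orientation: [-3.142, -0.0, 0.562]
wrist_force: [-0.3, -0.5, -0.9]
gripper_width: 0.998
finger_force: 0.0
time: 3.95
ee_pos: [0.5385, 0.2355, 0.1783]
orientation: [3.141, 0.0, 0.559]
wrist_force: [0.3, 0.2, 0.8]
gripper_width: 0.997
finger_force: 0.0
[array([261.6667, 170.2743]), array([364.5078, 169.5816]), array([361.5171, 275.8372]), array([266.4855, 276.4729])] [array([301.9672, 199.8026]), array([323.7946, 199.6559]), array([323.8736, 280.9489]), array([303.3422, 281.0862])]
[([318.1, 219.0], 0.7, array([0.5428, 0.2358, 0.    ])), ([447.4, 469.8], 0.34, array([ 0.3994, -0.0006,  0.    ]))]
[]
```

View pics/w1.png

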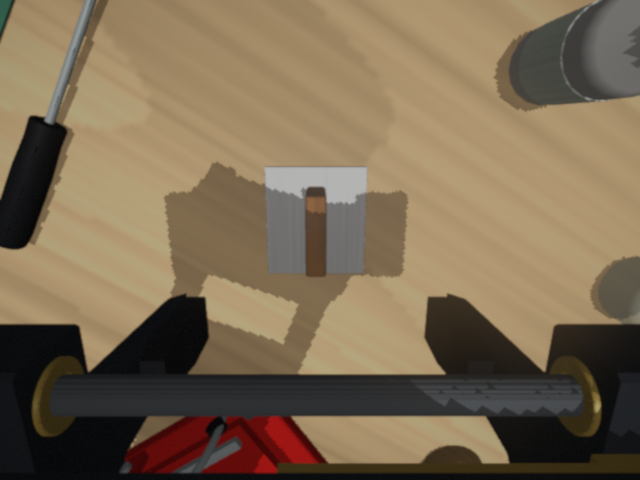

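The wrist view shows the plate centred at (316,220), with the bar vertical at column 315 squarely between the fingers. It sits about 2–3 mm from my prediction, so I correct x and descend.

```bash

python3 -m jog '0.02 0 -0.4 0 1;0.02 0 -0.8 0 1;0.02 0 -0.9 0 1;0.02 0 -0.9 0 1'
python3 -m jog '0 0 -0.3 0 1;0 0 -0.5 0 1;0 0 -0.5 0 1;0 0 -0.5 0 1' | sed -n 2,4p
python3 -m jog '0 0 0 0 -1;0 0 0 0 -1;0 0 0 0 -1;0 0 0 0 -1;0 0 0 0 -1;0 0 0 0 -1;0 0 0 0 -1;0 0 0 0 -1;0 0 0 0 -1;0 0 0 0 -1' 20
```

```text
time: 4.5
ee_pos: [0.5399, 0.2368, 0.0878]
orientation: [-3.141, 0.001, 0.56]
wrist_force: [0.4, 0.2, 0.9]
gripper_width: 1.002
finger_force: 0.0
ee_pos: [0.5409, 0.2374, 0.0397]
orientation: [3.14, -0.003, 0.56]
wrist_force: [-0.4, -0.1, -0.4]
time: 5.9
ee_pos: [0.5397, 0.2372, 0.0375]
orientation: [3.142, -0.0, 0.56]
wrist_force: [0.1, -0.0, -1.0]
gripper_width: 0.157
finger_force: 20.0
```

```bash

python3 -m jog '0 0 0.2 0 -1;0 0 0.6 0 -1;0 0 1 0 -1;0 0 1 0 -1' | tail -5
python3 -m jog '0 0 0.5 0 -1;0 0 1 0 -1;0 0 1 0 -1' | tail -5
python3 -m jog '-0.1 -0.4 0 -0.04 -1;-0.15 -0.8 0 -0.08 -1;-0.15 -1 0 -0.1 -1;-0.15 -1 0 -0.1 -1' | tail -5
python3 -m jog '-0.1 -0.4 0 -0.04 -1;-0.15 -0.8 0 -0.08 -1;-0.15 -1 0 -0.1 -1;-0.15 -1 0 -0.1 -1' | tail -5
python3 -m jog '-0.1 -0.4 0 -0.04 -1;-0.15 -0.8 0 -0.08 -1;-0.15 -1 0 -0.1 -1;-0.15 -1 0 -0.1 -1;-0.15 -1 0 -0.1 -1'
python3 - <<'E'
from h import *
f=grab("wrist");cv2.imwrite("pics/w2.png",f["color"]);np.savez("w2.npz",K=f["K"],pose=f["pose"])
for q in("stage","face_centre","face_top"):print(q,[(np.round(r["position"]),round(r["confidence"],2)) for r in spotter.landmark_of("wrist",q)])
E
```

```text
ee_pos: [0.5415, 0.2377, 0.1423]
orientation: [3.139, -0.009, 0.561]
wrist_force: [0.5, -0.6, -2.0]
gripper_width: 0.16
finger_force: 20.0
ee_pos: [0.5414, 0.2377, 0.2431]
orientation: [3.138, -0.01, 0.561]
wrist_force: [0.8, -0.3, -2.6]
gripper_width: 0.159
finger_force: 20.0
ee_pos: [0.5242, 0.1351, 0.2357]
orientation: [-3.141, 0.003, 0.242]
wrist_force: [-0.1, 0.4, -2.1]
gripper_width: 0.157
finger_force: 20.0
ee_pos: [0.5095, 0.0359, 0.2362]
orientation: [-3.142, 0.002, -0.07]
wrist_force: [0.5, 0.4, -2.5]
gripper_width: 0.158
finger_force: 20.0
time: 7.9
ee_pos: [0.4947, -0.0616, 0.2367]
orientation: [-3.141, 0.001, -0.379]
wrist_force: [0.2, 0.5, -1.9]
gripper_width: 0.155
finger_force: 20.0
stage [(array([463., 149.]), 0.91), (array([568., 350.]), 0.85)]
face_centre [(array([597., 373.]), 0.91), (array([484., 165.]), 0.59)]
face_top [(array([511.,  85.]), 0.75), (array([619., 318.]), 0.63)]
```

View pics/w2.png

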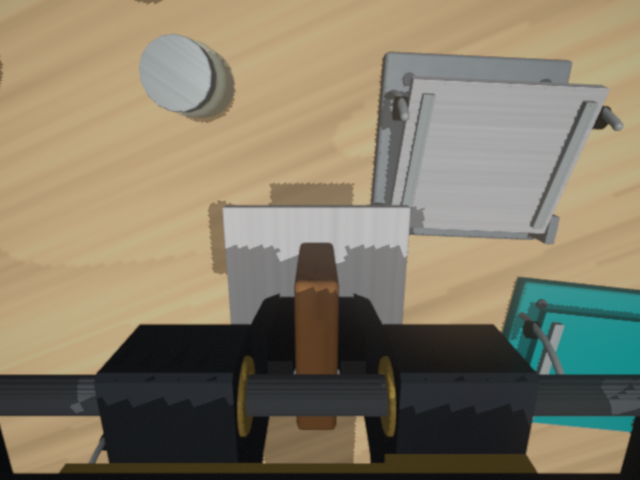

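The wrist view shows the grey stage at top right, its face's high edge at (416,79)-(607,88). The plate hangs level in the grip, and the stage is about 3° clockwise of the tool. I zoom in for accurate corners.

```bash
python3 - <<'E'
import cv2
i=cv2.imread("pics/w2.png")[45:250,370:637];cv2.imwrite("pics/w2c.png",cv2.resize(i,None,fx=2.9,fy=2.9,interpolation=cv2.INTER_CUBIC))
E
```

```text
(no output)
```

View pics/w2c.png

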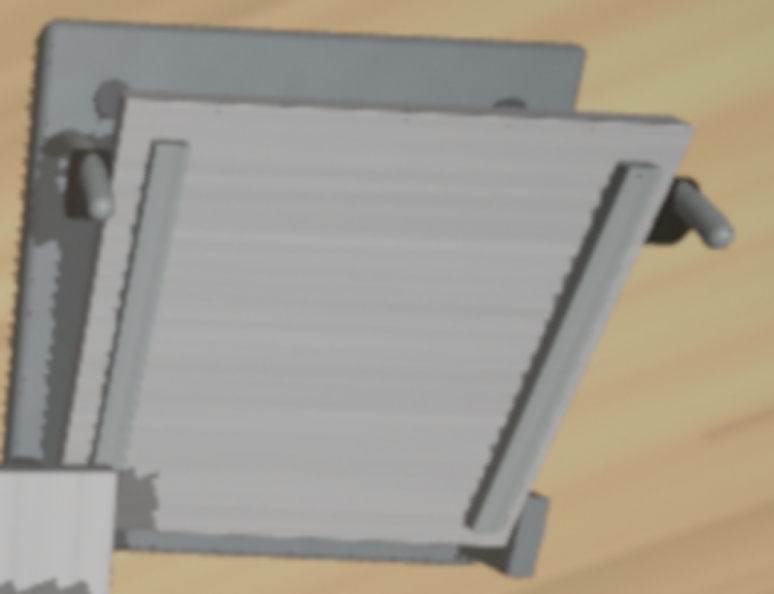

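```bash
python3 - <<'E'
from fit import *
np.set_printoptions(precision=4,suppress=True)
w=dict(np.load("w2.npz"));ft,fs=grab("top"),grab("side")
W=np.array([(413.8,77.8),(608.6,87.8),(543.1,232.9)]);L=np.array((411.4,227.8))
T=np.array([(396.2,212.6),(453.2,235),(429.8,281.8),(376.4,261.6)]);S=np.array([(318.5,207.5),(344.25,191.75),(382.25,211.25),(351,230)])
def rw(p):
    P=pts(p[:4],.116,.130,p[4]);q=[proj(w,x) for x in P];d=q[3]-q[2];n=np.array([-d[1],d[0]])/np.linalg.norm(d)
    return np.concatenate([np.ravel([a-b for a,b in zip(q,W)]),[n@(L-q[2])]])
def r(p,f,O): return np.ravel([proj(f,x)-o for x,o in zip(pts(p[:4],.116,.130,p[4]),O)])
x0=[.49,-.2,.06,-.42,.35];k=dict(x_scale=[.01,.01,.01,.05,.05])
for n,fn in(("w",rw),("w+t",lambda p:np.r_[rw(p),r(p,ft,T)*1.5]),("w+t+s",lambda p:np.r_[rw(p),r(p,ft,T)*1.5,r(p,fs,S)])):
    q=LS(fn,x0,**k);print(n,q.x,np.abs(q.fun).round(1))
B=[onz(w,p,.018) for p in((386.6,52.6),(571,60.5))];print(B,np.linalg.norm(B[0]-B[1]),np.arctan2(*(B[0]-B[1])[1::-1])-np.pi/2)
E
```

```text
w [ 0.4906 -0.1961  0.0607 -0.4267  0.3229] [0.3 0.1 0.  0.1 0.3 0.3 0.6]
w+t [ 0.49   -0.1966  0.0597 -0.4162  0.3245] [0.5 2.  0.6 0.3 1.3 0.4 0.  1.8 1.4 0.1 1.1 0.4 1.1 1.  4.1]
w+t+s [ 0.4897 -0.1971  0.0587 -0.418   0.3123] [0.  1.9 1.4 0.1 1.5 0.  0.2 2.1 1.3 0.2 1.3 0.6 1.5 0.8 3.9 0.3 0.1 0.8
 1.8 5.2 0.3 0.7 0.7]
[array([ 0.5938, -0.1608,  0.018 ]), array([ 0.5343, -0.2945,  0.018 ])] 0.14640610452969802 -0.4186063692930322
```

```bash
python3 - <<'E'
from h import *
np.set_printoptions(precision=4,suppress=True)
w=dict(np.load("w2.npz"));s=arm.read_state();t=s["ee_pos"];y=s["orientation"][2];print(t,y)
for p in((223.5,206.5),(410,206.5)):
    d=onz(w,p,t[2]-.0315)-t;print("in tool frame mm",(d[0]*np.cos(y)+d[1]*np.sin(y))*1e3,(-d[0]*np.sin(y)+d[1]*np.cos(y))*1e3)
E
python3 -m jog '-0.06 -0.4 0 -0.013 -1;-0.12 -0.8 0 -0.013 -1;-0.16 -1 0 -0.013 -1;-0.16 -1 0 -0.013 -1' | tail -5
python3 -m jog '0 -0.28 -0.3 0 -1;0 -0.28 -0.7 0 -1;0 -0.28 -1 0 -1;0 -0.28 -1 0 -1;0 -0.28 -1 0 -1'
python3 - <<'E'
from h import *
for c in("wrist","side"):
    f=grab(c);cv2.imwrite(f"pics/{c}3.png",f["color"])
    np.savez(c+"3.npz",K=f["K"],pose=f["pose"])
a=cv2.imread("pics/wrist3.png");b=cv2.imread("pics/side3.png")[170:260,290:410]
cv2.imwrite("pics/c3.png",np.hstack([cv2.resize(a[60:420,100:580],(480,360)),cv2.resize(b,(320,240),interpolation=cv2.INTER_CUBIC)[:360] if 0 else cv2.copyMakeBorder(cv2.resize(b,(320,240),interpolation=cv2.INTER_CUBIC),0,120,0,0,0)]))
E
```

```text
[ 0.4947 -0.062   0.2374] -0.3801862864441832
in tool frame mm 43.26453196402925 37.49432398233219
in tool frame mm 43.30039206312765 -36.99731229925376
ee_pos: [0.4785, -0.1647, 0.2373]
orientation: [3.141, -0.0, -0.425]
wrist_force: [0.5, 0.2, -3.7]
gripper_width: 0.157
finger_force: 20.0
time: 9.1
ee_pos: [0.4793, -0.1902, 0.1383]
orientation: [-3.142, -0.0, -0.422]
wrist_force: [-0.6, -0.5, -1.5]
gripper_width: 0.156
finger_force: 20.0
```

View pics/c3.png

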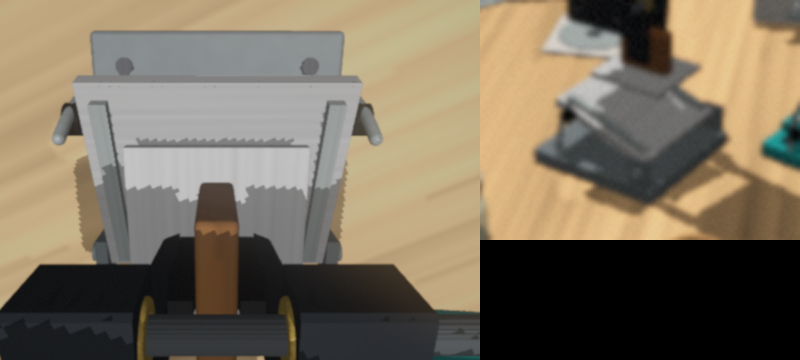

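The wrist view shows the plate (columns 124–309 in the crop) centred between the stops and on the face (74–361), with edges parallel. I now check the along-slope position against the face's top edge.

```bash
python3 - <<'E'
from fit import *
np.set_printoptions(precision=4,suppress=True)
w=dict(np.load("wrist3.npz"))
print([proj(w,x) for x in pts([.4906,-.1961,.0607,-.4267],.116,.13,.3229)])
a=cv2.imread("pics/wrist3.png");g=a.mean(2)
print(np.round(g[128:152,300:340].mean(1)))
f=grab("side");print([(np.round(r["position"],1),round(r["confidence"],2)) for r in spotter.landmark_of("wrist","face_top")])
E
python3 -m jog '0 0 -0.1 0 -1;0 0 -0.2 0 -1;0 0 -0.24 0 -1;0 0 -0.24 0 -1;0 0 -0.24 0 -1'
```

```text
[array([174.0039, 140.1961]), array([462.8434, 141.4916]), array([422.3119, 322.905 ]), array([211.7175, 322.1451])]
[142. 142. 142. 143. 143. 143. 143. 143. 135. 130. 129. 129. 128. 129.
 141. 168. 174. 172. 170. 171. 172. 173. 174. 174.]
[(array([536.5, 421.4]), 0.74), (array([320.3, 142.5]), 0.62)]
time: 9.8
ee_pos: [0.4787, -0.1908, 0.1134]
orientation: [-3.141, 0.0, -0.423]
wrist_force: [1.0, 0.5, -2.0]
gripper_width: 0.157
finger_force: 20.0
```

```bash

python3 -m jog '-0.02 0 -0.03 0 -1;-0.02 0 -0.06 0 -1;-0.02 0 -0.09 0 -1;-0.02 0 -0.09 0 -1' 12
python3 -m jog '0 0 -0.02 0 -1;0 0 -0.04 0 -1;0 0 -0.04 0 -1'
python3 -m jog '0 0 -0.02 0 -1;0 0 -0.04 0 -1;0 0 -0.04 0 -1'
```

```text
time: 10.2
ee_pos: [0.4753, -0.1902, 0.1041]
orientation: [3.141, 0.004, -0.423]
wrist_force: [-4.8, 1.4, 1.0]
gripper_width: 0.157
finger_force: 12.0
time: 10.5
ee_pos: [0.4752, -0.1901, 0.1001]
orientation: [-3.142, 0.004, -0.423]
wrist_force: [-5.1, 0.9, 2.1]
gripper_width: 0.155
finger_force: 12.0
time: 10.8
ee_pos: [0.4755, -0.1902, 0.0961]
orientation: [-3.141, 0.003, -0.423]
wrist_force: [-3.9, 1.7, 0.3]
gripper_width: 0.157
finger_force: 12.0
```

```bash

python3 -m jog '0 0 -0.02 0 -1;0 0 -0.02 0 -1;0 0 -0.02 0 -1'
python3 -m jog '0 0 -0.02 0 -1;0 0 -0.02 0 -1;0 0 -0.02 0 -1'
python3 - <<'E'
from h import *
for c in("wrist","side"):
    f=grab(c);cv2.imwrite(f"pics/{c}4.png",f["color"]);np.savez(c+"4.npz",K=f["K"],pose=f["pose"])
a=cv2.imread("pics/wrist4.png")[60:420,100:580];b=cv2.imread("pics/side4.png")[175:265,300:400]
cv2.imwrite("pics/c4.png",np.hstack([a,cv2.resize(b,(320,288),interpolation=cv2.INTER_CUBIC)[:360].copy() if 0 else cv2.resize(b,(320,360),interpolation=cv2.INTER_CUBIC)]))
E
```

```text
time: 11.1
ee_pos: [0.4758, -0.1903, 0.0946]
orientation: [-3.141, 0.002, -0.423]
wrist_force: [-5.1, 1.7, 4.2]
gripper_width: 0.156
finger_force: 12.0
time: 11.4
ee_pos: [0.4764, -0.1906, 0.0936]
orientation: [3.141, -0.0, -0.423]
wrist_force: [-4.3, 3.4, 11.6]
gripper_width: 0.156
finger_force: 12.0
```

View pics/c4.png

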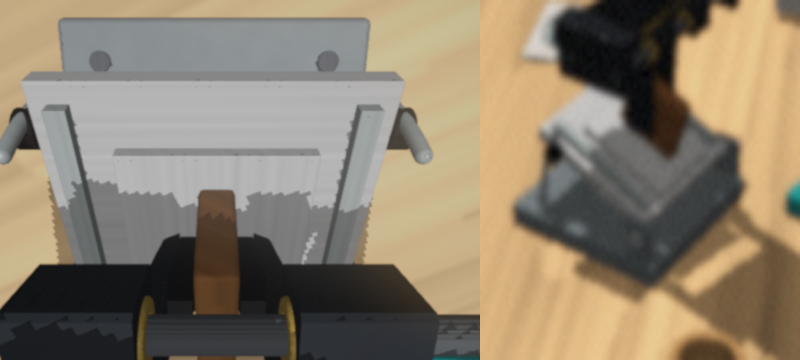

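```bash
python3 - <<'E'
from h import *
np.set_printoptions(precision=4,suppress=True)
w=dict(np.load("wrist4.npz"));g=cv2.imread("pics/wrist4.png").mean(2)
for r0,r1 in((128,148),(200,224)): print(r0,np.round(g[r0:r1,250:285].mean(1)))
C=np.array([.4896,-.1957,.0602]);t,y=.323,-.424
X=np.array([np.cos(y)*np.cos(t),np.sin(y)*np.cos(t),np.sin(t)]);Y=np.array([-np.sin(y),np.cos(y),0]);N=np.cross(X,Y)
def on(p,h=0):
    o,d=ray(w,p);q=o+d*((C+h*N-o)@N)/(d@N)-C;return np.array([q@X,q@Y])*1e3
for n,p,h in(("face top",(317,141),0),("plate edge bottom",(317,209),0),("plate edge top",(317,215),.006),("plate L",(213,215),.006),("plate R",(420,215),.006)): print(n,on(p,h))
E
```

```text
128 [143. 143. 142. 138. 134. 134. 134. 134. 134. 134. 133. 134. 145. 168.
 180. 181. 180. 178. 178. 178.]
200 [180. 180. 179. 179. 178. 178. 178. 173. 154. 139. 136. 136. 136. 136.
 136. 149. 174. 181. 181. 181. 180. 181. 181. 181.]
face top [58.306  -0.8522]
plate edge bottom [31.471  -0.9105]
plate edge top [32.4093 -0.8946]
plate L [32.3859 37.3516]
plate R [ 32.4325 -38.7875]
```

The view shows the plate flush, with even gaps to the stops. Its upper edge, though, is about 26 mm from the face's top edge instead of 16, so it sits about 10 mm too far downhill. I firm the grip, lift a little, shift uphill and set it down again.

```bash

python3 -m jog '0 0 0 0 -1;0 0 0 0 -1;0 0 0.05 0 -1;0 0 0.12 0 -1;0.05 -0.02 0.12 0 -1;0.1 -0.05 0.12 0 -1;0.1 -0.05 0.12 0 -1;0.1 -0.05 0.12 0 -1' 22
python3 - <<'E'
from h import *
f=grab("wrist");cv2.imwrite("pics/wrist5.png",f["color"])
g=f["color"].mean(2)
for r0,r1 in((120,150),(170,224)): print(r0,np.round(g[r0:r1,250:285].mean(1)))
E
python3 -m jog '0 0 -0.03 0 -1;0 0 -0.06 0 -1;0 0 -0.06 0 -1' 
python3 -m jog '0 0 -0.02 0 -1;0 0 -0.02 0 -1'
```

```text
time: 12.3
ee_pos: [0.4867, -0.1958, 0.1041]
orientation: [-3.141, 0.001, -0.423]
wrist_force: [0.3, 0.4, -2.0]
gripper_width: 0.159
finger_force: 22.0
120 [143. 143. 143. 143. 143. 143. 143. 143. 143. 143. 143. 143. 143. 143.
 143. 143. 143. 143. 143. 143. 143. 143. 143. 142. 142. 142. 142. 142.
 142. 142.]
170 [133. 144. 171. 181. 180. 178. 177. 176. 177. 178. 178. 179. 179. 180.
 180. 179. 179. 178. 179. 179. 179. 179. 179. 180. 180. 180. 181. 181.
 181. 180. 180. 179. 178. 177. 176. 172. 163. 151. 142. 135. 134. 134.
 134. 134. 136. 149. 174. 180. 179. 179. 179. 179. 179. 179.]
time: 12.65
ee_pos: [0.4864, -0.1956, 0.0979]
orientation: [-3.141, 0.001, -0.423]
wrist_force: [1.0, 0.9, -1.6]
gripper_width: 0.155
finger_force: 22.0
time: 12.85
ee_pos: [0.4866, -0.1957, 0.0976]
orientation: [3.141, -0.001, -0.423]
wrist_force: [-4.2, 2.4, 10.3]
gripper_width: 0.157
finger_force: 22.0
```

```bash
python3 - <<'E'
from h import *
w=grab("wrist");cv2.imwrite("pics/wrist6.png",w["color"]);s=grab("side");t=grab("top");cv2.imwrite("pics/side6.png",s["color"])
g=w["color"].mean(2)
for r0,r1 in((134,180),(184,224)): print(r0,np.round(g[r0:r1,250:285].mean(1)).astype(int).tolist())
a=w["color"][60:420,100:580];b=s["color"][175:265,300:400]
cv2.imwrite("pics/c6.png",np.hstack([a,cv2.resize(b,(320,360),interpolation=cv2.INTER_CUBIC)]))
np.savez("wrist6.npz",K=w["K"],pose=w["pose"]);print(arm.read_state()["wrist_force"])
E
```

```text
134 [143, 143, 143, 143, 143, 143, 143, 143, 143, 143, 143, 143, 143, 143, 143, 143, 143, 143, 143, 143, 143, 144, 144, 144, 144, 144, 144, 140, 131, 130, 132, 133, 134, 134, 134, 134, 133, 134, 135, 149, 175, 182, 180, 178, 177, 177]
184 [180, 181, 181, 180, 180, 180, 180, 180, 180, 180, 180, 180, 181, 181, 181, 182, 182, 182, 181, 181, 180, 179, 178, 172, 153, 138, 135, 135, 135, 136, 136, 149, 174, 181, 180, 180, 179, 179, 180, 180]
[-3.33110187  1.65602858 10.63669767]
```

View pics/c6.png

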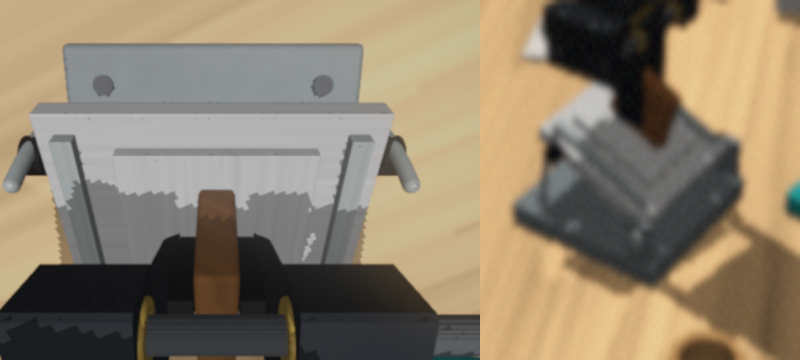

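```bash
python3 - <<'E'
from h import *
np.set_printoptions(precision=2,suppress=True)
w=dict(np.load("wrist6.npz"));g=cv2.imread("pics/wrist6.png").mean(2)
C=np.array([.4896,-.1957,.0602]);y=-.424
for t in(.30,.323,.345):
    X=np.array([np.cos(y)*np.cos(t),np.sin(y)*np.cos(t),np.sin(t)]);Y=np.array([-np.sin(y),np.cos(y),0]);N=np.cross(X,Y)
    def on(p,h=0):
        o,d=ray(w,p);q=o+d*((C+h*N-o)@N)/(d@N)-C;return np.array([q@X,q@Y])*1e3
    print(t)
    for n,p,h in(("face top",(317,173.2),0),("plate bot",(317,208),0),("plate top",(317,215.4),.006),("plate L",(213,215),.006),("plate R",(420,215),.006),("face L",(131,173),0),("face R",(493,173),0),("stopL end top inner",(175,197),.006),("stopR end",(447,197),.006)): print(n,on(p,h))
i=cv2.imread("pics/wrist6.png")[155:330,120:505];cv2.imwrite("pics/z6.png",cv2.resize(i,None,fx=2.05,fy=2.05,interpolation=cv2.INTER_CUBIC))
E
```

```text
0.3
face top [57.65 -1.4 ]
plate bot [43.26 -1.44]
plate top [43.42 -1.42]
plate L [43.57 37.2 ]
plate R [ 43.61 -39.68]
face L [57.68 66.3 ]
face R [ 57.77 -65.52]
stopL end top inner [51.01 49.84]
stopR end [ 51.08 -48.35]
0.323
face top [58.25 -1.4 ]
plate bot [43.83 -1.43]
plate top [44.15 -1.42]
plate L [44.3 36.9]
plate R [ 44.34 -39.38]
face L [58.28 65.63]
face R [ 58.37 -64.88]
stopL end top inner [51.77 49.37]
stopR end [ 51.84 -47.91]
0.345
face top [58.87 -1.39]
plate bot [44.4  -1.43]
plate top [44.88 -1.41]
plate L [45.03 36.6 ]
plate R [ 45.08 -39.08]
face L [58.9  64.98]
face R [ 58.99 -64.25]
stopL end top inner [52.54 48.92]
stopR end [ 52.61 -47.48]
```

View pics/z6.png

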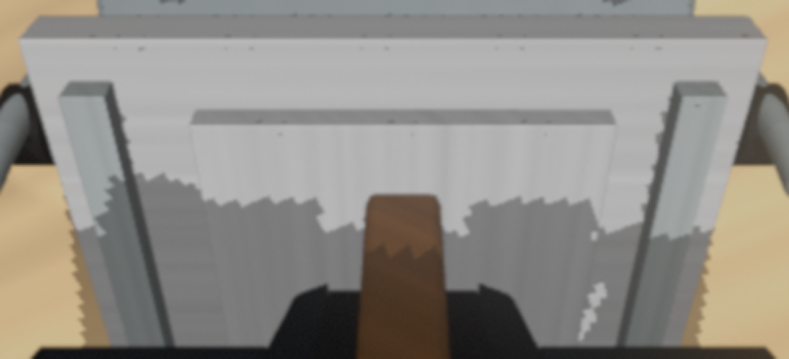

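The zoom shows the plate flush and square. It is about 1.5 mm too far uphill and 1.5 mm towards the right stop (gaps of about 64 and 50 px at rows 115–123). I make one small corrective hop.

```bash

python3 -m jog '0 0 0.03 0 -1;0 0 0.06 0 -1;-0.01 0.02 0.06 0 -1;-0.01 0.02 0.06 0 -1;-0.01 0.02 0.06 0 -1;-0.01 0.02 0.03 0 -1;-0.01 0.02 0 0 -1;-0.01 0.02 0 0 -1;-0.01 0.02 0 0 -1'
python3 - <<'E'
from h import *
np.set_printoptions(precision=2,suppress=True)
w=grab("wrist");cv2.imwrite("pics/wrist7.png",w["color"])
i=w["color"][155:330,120:505];cv2.imwrite("pics/z7.png",cv2.resize(i,None,fx=2.05,fy=2.05,interpolation=cv2.INTER_CUBIC))
np.savez("wrist7.npz",K=w["K"],pose=w["pose"]);g=w["color"].mean(2)
print(np.round(g[160:220,250:285].mean(1)).astype(int).tolist())
E
```

```text
time: 13.9
ee_pos: [0.4858, -0.1939, 0.0969]
orientation: [3.141, -0.001, -0.423]
wrist_force: [-1.1, 1.6, 6.0]
gripper_width: 0.161
finger_force: 22.0
[132, 133, 134, 134, 134, 133, 133, 134, 136, 151, 176, 182, 180, 178, 177, 178, 178, 179, 179, 180, 180, 181, 181, 180, 180, 180, 180, 180, 180, 180, 180, 181, 181, 181, 181, 182, 182, 182, 181, 181, 180, 179, 178, 178, 177, 177, 177, 172, 153, 137, 134, 135, 135, 136, 136, 146, 171, 180, 181, 180]
```

View pics/z7.png

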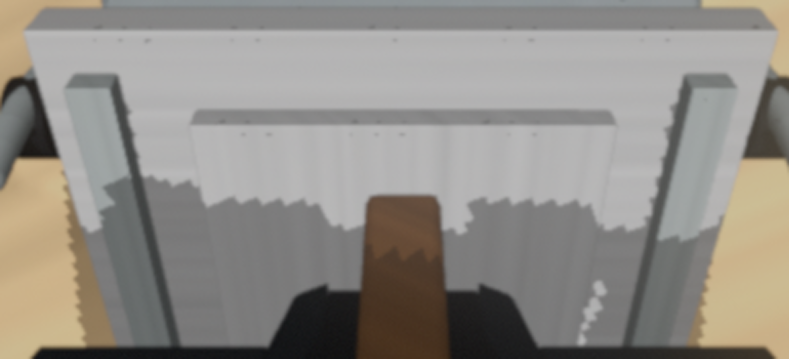

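The plate is now flush, its top edge 16 mm from the face's top edge, with near-equal gaps to the stops. I confirm the press is steady and hand in.

```bash
python3 -m jog '0 0 -0.005 0 -1;0 0 -0.005 0 -1;0 0 -0.005 0 -1;0 0 -0.005 0 -1;0 0 -0.005 0 -1;0 0 -0.005 0 -1' && python3 -c "
from station import arm
s=arm.read_state();print(s['wrist_force'],s['qd'].round(3));print(arm.sign_off())"
```

```text
time: 14.55
ee_pos: [0.4858, -0.1939, 0.0969]
orientation: [3.141, -0.001, -0.423]
wrist_force: [-4.5, 1.2, 10.2]
gripper_width: 0.158
finger_force: 22.0
[-4.50385299  1.17223455 10.1659644 ] [-0.001  0.    -0.001  0.002 -0.001  0.002]
the job is handed in; nothing more can be done
None
```

The press plate lies flush on the grey stage's sloped face, centred to within about 1 mm by the last wrist picture, still gripped and pressed with about 12 N, and the job was handed in at 14.6 s.

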